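# Find the card throat with the right drag

### The arm

A 6-joint arm with a two-finger parallel gripper is mounted at the origin on the work surface. World frame = base frame: x ahead of the robot, y to its left, z up, the work surface at z = 0. Lengths are in m, angles in degrees, forces in N, time in s.
With the tool pointing down it reaches from about 0.25 to 0.725 m from the base axis. Payload 9.7 kg.
Tool frame: the origin (TCP) lies on the centre line of the jaws, within the pads' length; the fingertips stand 17 mm ahead of it and the grasp point (between the pads) lies 2 mm behind it (bot.nose_length is the distance from the TCP to the fingertips, in m); x points along the fingers, y is the direction in which the jaws open and shut, and the axes are right-handed (so a half turn about x gives the same grasp; the last joint's range is limited). The gripper opens to 85 mm and grips with 20 to 120 N. Pads are 22 mm wide; open, the fingers measure 114 mm over their backs; the gripper's body (76 mm by 85 mm) begins 54 mm behind the grasp point. The pads swing forward as they close: fully open they stand 13 mm farther back than shut.
Start: joints at [-66.406, 4.979, 10.078, 95.1, 0, 90], TCP at [0.22, -0.504, 0.248] pointing down, gripper open.
Joint ranges: [-179.16, 179.16], [-48.56, 103.87], [-65.8, 70.77], [-126.05, 130.52], [-82.76, 87.17], [-180, 180]. Speed limits (degrees/s): [127.2, 127.2, 147.25, 180, 180, 180].

### API

Orientations are given as [roll, pitch, yaw] about the fixed x, y, z axes, in that order (R = Rz(yaw) Ry(pitch) Rx(roll)).
In Python, from workcell import bot, viewer, ticket gives the robot as it stands.
- The arm moves only by the tool jog_arm, never from a script. Its argument "deltas" is a list of rows, each an object of numbers: "fingers": the opening, from 0 (shut) to 1 (fully open); "x", "y", "z": the shift along the world's x, y, z in mm; "twist": the turn about the world's z in degrees. A call has 1 to 10 rows; each row is the pose to reach, as a shift and turn from the pose measured when the call began; what a row does not reach only later rows make up. A row lasts 1/10 s, in which the tool goes at most 50 mm and 8.59 degrees, less where a joint would pass 70% of its speed; a pose out of reach is approached as far as the arm can. A call with a gripper value outside its range is refused whole. The fingers move at their own pace and stop on an object; "grip_force" is the grip in N (left out, the last holds). Time passes only in rows, so rows that repeat a pose let the fingers close. It gives the time, the measured TCP pose, the force and the opening at its end, in the units of the state.
- bot.get_obs(): the state, without advancing time (a new reading comes with each control period).
- viewer.camera(name): name is "scene" or "side" or "wrist"; returns a dict with "image" (420x560x3 uint8, red, green, blue), "fovy" (degrees; the focal length in pixels is half the picture's height over the tangent of half this angle, whatever the lens; pixels are square), "cx", "cy" (the principal point, pixels), "world_to_cam" (4x4, takes a point from world to camera coordinates); the wrist camera has in their place "tool_from_camera" (4x4, takes a point from camera to tool coordinates, whose origin is the TCP and whose axes are the tool frame's). Camera axes: x right, y down, z forward; pixel columns grow to the right and rows downward; lengths in m; the calibration is good to about 2 mm. The wrist camera is an equidistant fisheye: a pixel r from the principal point sees the ray r / f radians off the axis. A picture is of the moment at which its call begins: read the wrist's pose just before it. There is no depth.
- ticket.job_done(): hands the job in, once; it reports no verdict.
The state is a dict: "time": time; "q": joint angles; "qd": joint speeds; "joint_efforts": joint torques, N m; "ee_pos": TCP position; "tcp_rot": TCP orientation; "wrist_force": force on the tool from outside, world axes, zero at the start; "torque": the same for the moment, N m; "opening": finger opening in m.
Only numpy, scipy, OpenCV 4.12 (cv2) and the standard library are available. Lean on these libraries where they do the work, as an engineer would, in place of code of your own. Each camera call takes 0.05 s, during which the arm holds its last target.

### The job

One of the card feeder's three throats still grips a card properly: the other two shoes are worn slack or seized stiff. Take the feeler gauge from its stand, slide its blade down into the throats to feel the drag, never forcing it where it jams, and leave the gauge upright in the throat that drags lightly, pushed home with its collar down on the feeder's top. Leave the other things on the counter where they are.

Things in the scene. Friction and masses are not known exactly. Their poses are not given: they have to be found in the camera images.
- gauge_mid (a point): Centre of the feeler gauge's ribbed metal handle, a block 18 (x) x 30 (y) x 50 mm tall (z up), gauge about 120 g. Below it a collar 26 x 54 x 6 mm, its underside 31 mm below this point; then the flat blade, 6 mm thick (x), 36 mm wide (y), tip 75 mm below this point. The gauge starts upright, blade down, in its stand.
- gauge: The same gauge, all metal; origin at the centre of the blade's tip, z up the handle, x through the blade's thickness; both faces alike.
- stand: Black stand of the gauge, fixed: block 55 x 75 mm on a 90 x 100 mm foot, 50 mm tall; origin at the centre of its underside. The gauge's collar rests on its top; the blade hangs loosely in a slot along y (2.5 mm free on each face).
- feeder: Grey card feeder, fixed, 132 (x, from 72 mm before to 60 mm behind the origin) x 270 (y) mm, flat top 75 mm above the counter; origin at the centre of its underside. Three upright throats in its top, in a row along y, 85 mm apart, the middle one over the origin. The blade goes in 44 mm, its collar then resting on the top. Springs differ unseen from throat to throat, drawn anew every time.
- throat_1 (a point): Throat at the -y end: centre of its mouth at the rim (75 mm up), on the blade's mid-plane when it lies on the fixed wall; axes as the feeder's. Slot 46 mm long (y). Its +x side is the rigid wall, 3 mm from this point, its top edge rounded (12 mm radius). Its -x side is a rubber shoe on a spring, which yields up to 7 mm to -x.
- throat_2 (a point): Middle throat, same shape and axes as throat_1. In all three the shoe is a round bulge (30 mm radius) on the -x side; it stands furthest out 30 mm below the rim, leaving a gap of 3.5 mm there: the 6 mm blade, with its rounded tip, meets it some 14 to 18 mm down and is fully gripped from 30 mm down.
- throat_3 (a point): Throat at the +y end, same shape and axes as throat_1. Of the three shoes, alike to the eye, one is worn slack (drag and side push under 1 N), one is in order (3 to 10 N to enter, then about 2 to 7 N sliding; it presses the blade to +x with 3.5 to 6 N), one is seized stiff (over 20 N to enter: do not force it).
- stapler: Black stapler, loose, 130 x 36 x 36 mm; a bystander; origin at the centre of its underside.
- card_stack: Stack of white cards, loose, 54 x 86 x 30 mm; a bystander; origin at the centre of its underside.
- note_block: Paper note block, loose, 76 x 76 x 25 mm; a bystander; origin at the centre of its underside.
- sanitiser: Hand sanitiser bottle, loose, 60 mm wide, 160 mm tall; a bystander; origin at the centre of its underside.
- tape_dispenser: Tape dispenser, loose, 130 x 55 x 73 mm; a bystander; origin at the centre of its underside.
Mind the look-alikes: they are no part of the job. What is shaped like the gauge but pink or yellow is not meant.

How it is judged:
By the outcome, as a careful person would: the job done as asked, in the order asked, and still so for the second after the job is handed in, with the robot touching nothing.
It also fails if it takes over 64 s, if anything falls off the work surface, if the arm or the gripper's body presses on something with over 40 N, if the wrist force passes 120 N, or if a joint passes its speed limit or range.

## Working session

There is one attempt and no reset: what is moved stays moved. The work goes in short steps, Python scripts to look and compute and a tool call to move; the robot and the scene stay as the last step left them, time stands still between calls to the robot, and variables do not carry over. Pictures are saved under pics/ and viewed, and the job is handed in when it is done.

Besides the shell and the picture viewer there is one more tool, called as name(argument=value, ...) on one line, values as JSON. jog_arm: Moves the arm, as the interface text tells. Its arguments: {"type":"object","properties":{"deltas":{"type":"array"},"grip_force":{"type":"number"}},"required":["deltas"]}

```bash
mkdir -p pics; ls
cat > look.py <<'E'
import sys,cv2,numpy as np,json
from workcell import bot,viewer
def snap(n,tag):
    o=bot.get_obs(); c=viewer.camera(n)
    cv2.imwrite(f'pics/{tag}.png',cv2.cvtColor(c['image'],cv2.COLOR_RGB2BGR))
    np.save(f'pics/{tag}.npy',dict(c=c,o=o),allow_pickle=True); return c,o
def ld(tag):
    d=np.load(f'pics/{tag}.npy',allow_pickle=True).item(); return d['c'],d['o']
def ray(c,u,v):
    f=210/np.tan(np.radians(c['fovy']/2)); W=np.linalg.inv(c['world_to_cam'])
    d=W[:3,:3]@np.array([(u-c['cx'])/f,(v-c['cy'])/f,1]); return W[:3,3],d/np.linalg.norm(d)
def onz(c,u,v,z):
    p,d=ray(c,u,v); return p+d*(z-p[2])/d[2]
def tri(c1,uv1,c2,uv2):
    A=np.zeros((3,3));b=np.zeros(3)
    R=[ray(c1,*uv1),ray(c2,*uv2)]
    for p,d in R:
        M=np.eye(3)-np.outer(d,d);A+=M;b+=M@p
    x=np.linalg.solve(A,b); return x,[np.linalg.norm((np.eye(3)-np.outer(d,d))@(x-p))*1000 for p,d in R]
def proj(c,P):
    f=210/np.tan(np.radians(c['fovy']/2));q=c['world_to_cam']@np.append(P,1);return c['cx']+f*q[0]/q[2],c['cy']+f*q[1]/q[2]
E
python3 - <<'E'
from look import *
for n in ['scene','side','wrist']:
    c,o=snap(n,n+'0'); print(n,c['fovy'],c['cx'],c['cy'],c['image'].shape)
    if n!='wrist': print(np.linalg.inv(c['world_to_cam']).round(3))
    else: print(c['tool_from_camera'].round(3))
print(o)
E
```

```text
pics
scene 48.847242275595626 288.9748266337374 204.11712301322856 (420, 560, 3)
[[-0.109  0.591 -0.799  1.546]
 [ 0.994  0.046 -0.101  0.085]
 [-0.024 -0.805 -0.593  0.811]
 [ 0.     0.     0.     1.   ]]
side 47.96714659049511 283.49036170677505 207.0841311569414 (420, 560, 3)
[[-8.960e-01 -3.360e-01  2.890e-01  2.010e-01]
 [-4.440e-01  6.810e-01 -5.820e-01  7.830e-01]
 [-1.000e-03 -6.500e-01 -7.600e-01  1.157e+00]
 [ 0.000e+00  0.000e+00  0.000e+00  1.000e+00]]
wrist 65.70646984690485 276.6379967532642 217.02441936709866 (420, 560, 3)
[[ 0.    -0.296  0.955 -0.126]
 [ 1.     0.    -0.    -0.001]
 [-0.     0.955  0.296 -0.077]
 [ 0.     0.     0.     1.   ]]
{'time': 0.1, 'q': array([-6.64049882e+01,  5.00675468e+00,  1.00409777e+01,  9.51001079e+01,
        1.57244407e-03,  9.00022097e+01]), 'qd': array([-0.03563146, -0.2690566 ,  0.00432403,  0.06128992,  0.09171051,
       -0.02255364]), 'joint_efforts': array([-2.13364576e-03, -5.21560156e+01,  4.65653229e+01,  1.59656868e-02,
       -7.59744216e-05,  5.55778314e-06]), 'ee_pos': array([ 0.22008289, -0.50385102,  0.24768318]), 'tcp_rot': array([-91.36498138,  89.93409632, 112.22781982]), 'wrist_force': array([-0.65315838,  0.61471286, -0.68643699]), 'torque': array([-0.02300213,  0.01229211, -0.00821454]), 'opening': 0.08538305386599133}
```

View pics/scene0.png

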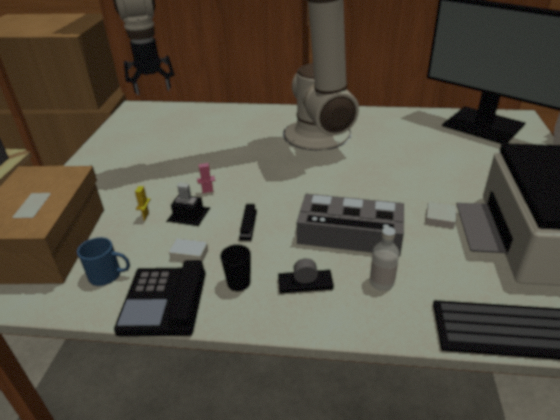

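View pics/side0.png

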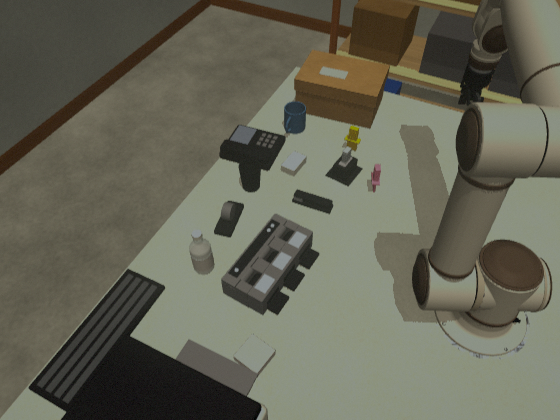

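View pics/wrist0.png

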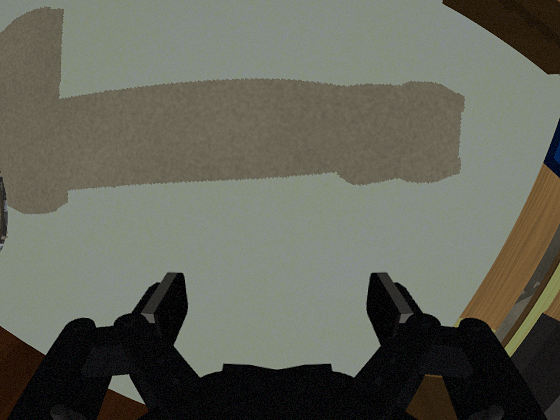

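Candidates in the scene view are the grey metal gauge in its black stand at (186,195), a pink look-alike at (205,178) and a yellow one at (142,200). In the side view they are at (345,158), (376,177) and (353,138). I choose the grey one in the black stand and will check it in close crops.

Run:
```python
from look import *
def crop(t,x0,y0,x1,y1,k):
    i=cv2.imread(f'pics/{t}.png')[y0:y1,x0:x1]; return cv2.resize(i,None,fx=k,fy=k,interpolation=cv2.INTER_CUBIC)
a=crop('scene0',150,160,250,230,4); b=crop('side0',315,125,395,195,4)
h=max(a.shape[0],b.shape[0]); 
cv2.imwrite('pics/cg.png',np.hstack([cv2.convertScaleAbs(a,alpha=1.5),cv2.convertScaleAbs(b,alpha=1.5)]))
a=crop('scene0',290,185,415,260,6);cv2.imwrite('pics/cf1.png',cv2.convertScaleAbs(a,alpha=1.5))
a=crop('side0',215,205,325,320,5);cv2.imwrite('pics/cf2.png',cv2.convertScaleAbs(a,alpha=1.5))
```

```text
(no output)
```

View pics/cg.png

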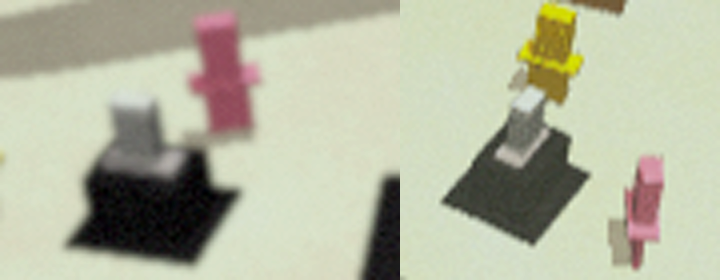

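View pics/cf1.png

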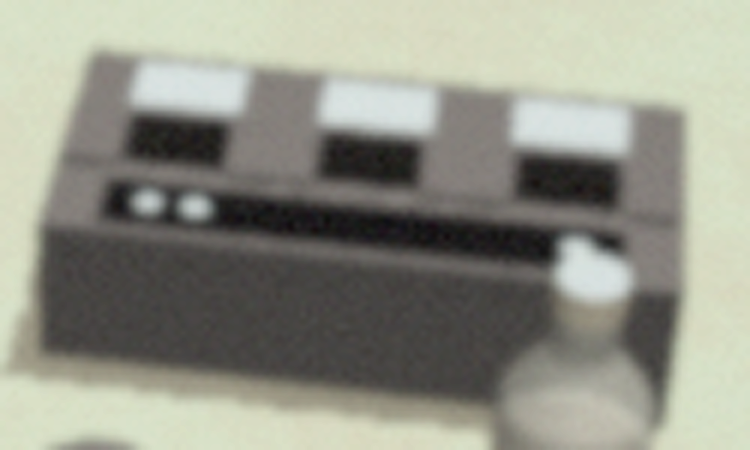

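View pics/cf2.png

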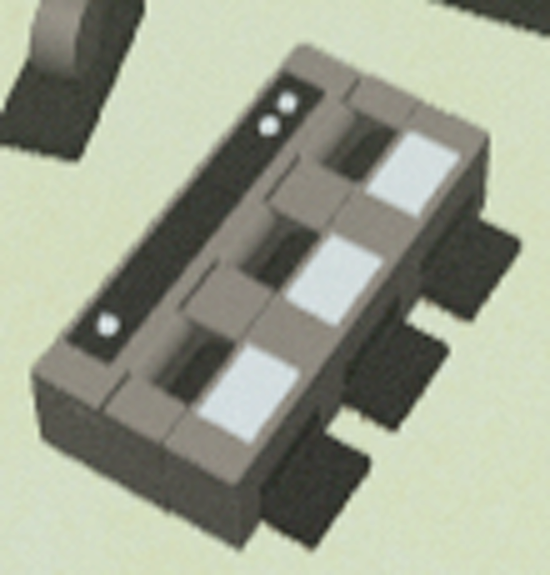

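The crops show the grey metal gauge sitting in the black stand. The pink and yellow ones stand free. The feeder has its white plates and trays on the −x side. Next I work out coarse positions.

Run:
```python
from look import *
s,_=ld('scene0');d,_=ld('side0')
S=[(305.8,193.3),(404.2,203),(297.5,223),(403.3,233.3)];D=[(313,232),(263,302),(276,214),(222,279.4)]
P=[]
for n,a,b in zip(['-x-y','-x+y','+x-y','+x+y'],S,D):
    print(n,onz(s,*a,.075).round(4),onz(d,*b,.075).round(4),*[np.round(q,4) for q in tri(s,a,d,b)])
# gauge handle top: centre scene crop (133,100)/4+(150,160); side crop (525-400=125... ,98)
gs=(150+135/4,160+98/4); gd=(315+(528-400)/4,125+97/4)
print('gauge top', *tri(s,gs,d,gd), onz(s,*gs,.112), onz(d,*gd,.112))
# stand foot corners
for q in [(68,247),(190,263),(240,190)]: print('foot scene',onz(s,150+q[0]/4,160+q[1]/4,0).round(4))
for q in [(443,202),(533,244),(590,176)]: print('foot side',onz(d,315+(q[0]-400)/4,125+q[1]/4,0).round(4))
```

```text
-x-y [4.993e-01 4.000e-04 7.500e-02] [0.4946 0.0008 0.075 ] [ 4.954e-01 -3.000e-04  7.260e-02] [0.5109 0.5109]
-x+y [0.5245 0.2657 0.075 ] [0.5176 0.2654 0.075 ] [0.519  0.2653 0.0718] [1.4363 1.4363]
+x-y [ 0.632  -0.0101  0.075 ] [ 0.621  -0.0121  0.075 ] [ 0.6233 -0.013   0.0698] [2.4639 2.4639]
+x+y [0.6516 0.2523 0.075 ] [0.6475 0.254  0.075 ] [0.6485 0.2528 0.0725] [0.0218 0.0218]
gauge top [ 0.52531653 -0.33602283  0.10613038] [np.float64(1.2509039788681235), np.float64(1.2509039788681564)] [ 0.53527698 -0.3311376   0.112     ] [ 0.5235364  -0.33155867  0.112     ]
foot scene [ 0.5628 -0.3902  0.    ]
foot scene [ 0.5735 -0.2982  0.    ]
foot scene [ 0.4868 -0.2841  0.    ]
foot side [ 0.575  -0.2953  0.    ]
foot side [ 0.4881 -0.2834  0.    ]
foot side [ 0.4732 -0.3807  0.    ]
```

```bash
cat >> look.py <<'E'
from scipy.spatial.transform import Rotation as Ro
def tool(o): return Ro.from_euler('xyz',o['tcp_rot'],degrees=True).as_matrix(),np.array(o['ee_pos'])
def wray(c,o,u,v):
    f=210/np.tan(np.radians(c['fovy']/2)); x=u-c['cx'];y=v-c['cy'];r=np.hypot(x,y);t=r/f
    d=np.array([np.sin(t)*x/(r+1e-9),np.sin(t)*y/(r+1e-9),np.cos(t)])
    R,p=tool(o);T=c['tool_from_camera'];return R@T[:3,3]+p,R@(T[:3,:3]@d)
def wonz(c,o,u,v,z):
    p,d=wray(c,o,u,v);return p+d*(z-p[2])/d[2]
def wproj(c,o,P):
    f=210/np.tan(np.radians(c['fovy']/2));R,p=tool(o);T=c['tool_from_camera']
    q=T[:3,:3].T@(R.T@(np.array(P)-p)-T[:3,3]);t=np.arccos(q[2]/np.linalg.norm(q));h=np.hypot(q[0],q[1])
    return c['cx']+f*t*q[0]/h,c['cy']+f*t*q[1]/h
E
python3 - <<'E'
from look import *
o=bot.get_obs();R,p=tool(o);print(R.round(3))
s,_=ld('scene0')
print('pink',onz(s,207,193,0),'yellow',onz(s,145,216,0))
print(np.degrees(np.arctan2(R[1,1],R[0,1])))
E
```

```text
[[-0.     0.4   -0.916]
 [ 0.001 -0.916 -0.4  ]
 [-1.    -0.001  0.   ]]
pink [ 0.41407442 -0.31185988  0.        ] yellow [ 0.54184126 -0.46301481  0.        ]
-66.40720717563934
```

jog_arm(deltas=[{"x":45,"y":24,"z":0,"twist":8},{"x":90,"y":48,"z":0,"twist":16},{"x":135,"y":72,"z":0,"twist":24},{"x":180,"y":96,"z":0,"twist":32},{"x":225,"y":120,"z":0,"twist":40},{"x":265,"y":144,"z":0,"twist":48},{"x":305,"y":167,"z":0,"twist":56},{"x":305,"y":167,"z":0,"twist":59},{"x":305,"y":167,"z":0,"twist":59},{"x":305,"y":167,"z":0,"twist":59}])

```text
validation failed for argument at $.de...
```

Run:
```python
from look import *
c,o=snap('wrist','w1');R,p=tool(o);print(o['time'],p,R.round(3),o['wrist_force'],np.abs(o['qd']).max())
i=cv2.imread('pics/w1.png');cv2.imwrite('pics/w1b.png',cv2.convertScaleAbs(i,alpha=1.5))
```

```text
0.15 [ 0.22007049 -0.50387002  0.24774629] [[-0.     0.4   -0.916]
 [ 0.001 -0.916 -0.4  ]
 [-1.    -0.001  0.   ]] [ 0.48522727 -0.16258295 -0.19414099] 0.09337294989811566
```

View pics/w1b.png

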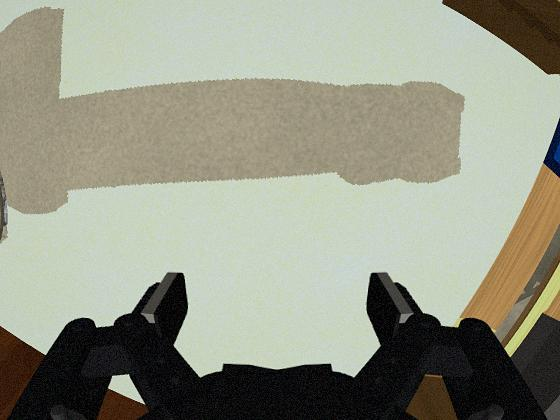

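The move was refused and the arm has not moved. Rows probably need every field, so I will add "fingers".

jog_arm(deltas=[{"x":45,"y":24,"z":0,"twist":8,"fingers":1},{"x":90,"y":48,"z":0,"twist":16,"fingers":1},{"x":135,"y":72,"z":0,"twist":24,"fingers":1},{"x":180,"y":96,"z":0,"twist":32,"fingers":1},{"x":225,"y":120,"z":0,"twist":40,"fingers":1},{"x":265,"y":144,"z":0,"twist":48,"fingers":1},{"x":305,"y":167,"z":0,"twist":56,"fingers":1},{"x":305,"y":167,"z":0,"twist":59,"fingers":1},{"x":305,"y":167,"z":0,"twist":59,"fingers":1},{"x":305,"y":167,"z":0,"twist":59,"fingers":1}])

```text
time: 1.2
ee_pos: [0.5248, -0.3371, 0.2477]
tcp_rot: [-93.5, 89.9, 168.9]
wrist_force: [-0.4, -0.0, 0.1]
opening: 0.0851
```

Run:
```python
from look import *
c,o=snap('wrist','w1');R,p=tool(o);print(o['time'],p,R.round(3),o['wrist_force'],np.abs(o['qd']).max())
i=cv2.imread('pics/w1.png');cv2.imwrite('pics/w1b.png',cv2.convertScaleAbs(i,alpha=1.5))
```

```text
1.2 [ 0.52476366 -0.33708516  0.24766211] [[-0.001  0.991 -0.131]
 [ 0.    -0.131 -0.991]
 [-1.    -0.001 -0.   ]] [-0.40846173 -0.00991996  0.05732039] 1.0459388430407592
```

View pics/w1b.png

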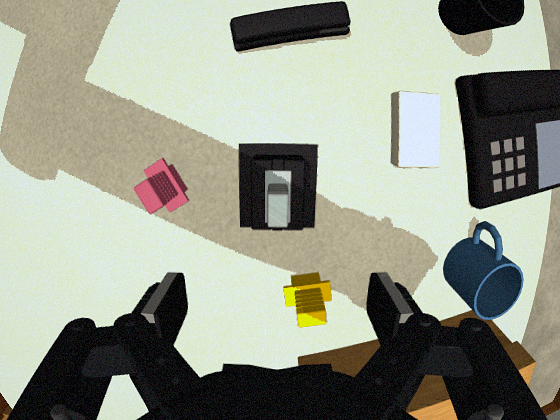

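The wrist view shows the grey gauge in its stand at (278,198), pink at (160,187) and yellow at (310,300). The stand looks aligned with the jaws. I'll zoom in to measure.

Run:
```python
from look import *
i=cv2.imread('pics/w1.png')[135:240,225:330];cv2.imwrite('pics/w1c.png',cv2.resize(cv2.convertScaleAbs(i,alpha=1.2),None,fx=5.7,fy=5.7,interpolation=cv2.INTER_NEAREST))
```

```text
(no output)
```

View pics/w1c.png

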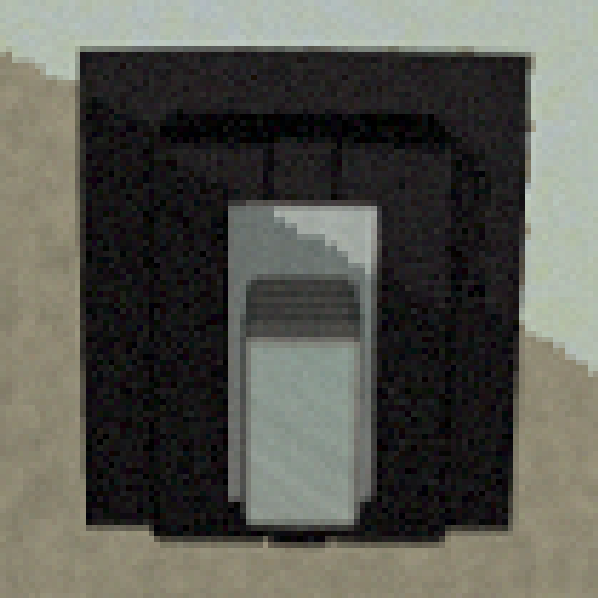

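Run:
```python
from look import *
c,o=ld('w1')
def q(x,y,z): return wonz(c,o,225+x/5.7,135+y/5.7,z)
H=np.array([q(*a,.106) for a in [(247,340),(359,340),(359,525),(246,525)]]);print(H.round(4),H.mean(0))
C=np.array([q(*a,.056) for a in [(228,205),(379,205)]]);print(C.round(4),np.linalg.norm(C[1]-C[0]))
F=np.array([q(*a,0) for a in [(80,48),(530,55),(512,530),(85,525)]]);print(F.round(4),F.mean(0))
for A in (H,F): print(np.linalg.norm(np.diff(A,axis=0),axis=1), [np.degrees(np.arctan2(*(a-b)[[1,0]])) for a,b in((A[1],A[0]),(A[2],A[3]),(A[0],A[3]),(A[1],A[2]))])
```

```text
[[ 0.52   -0.3224  0.106 ]
 [ 0.5364 -0.3246  0.106 ]
 [ 0.5329 -0.3533  0.106 ]
 [ 0.5158 -0.3511  0.106 ]] [ 0.52626971 -0.33785599  0.106     ]
[[ 0.5171 -0.3097  0.056 ]
 [ 0.543  -0.3131  0.056 ]] 0.026097918549034312
[[ 0.4887 -0.2823  0.    ]
 [ 0.5783 -0.2955  0.    ]
 [ 0.5643 -0.3955  0.    ]
 [ 0.4738 -0.3824  0.    ]] [ 0.52629345 -0.33894517  0.        ]
[0.01658158 0.02894662 0.01723171] [np.float64(-7.490849136468678), np.float64(-7.5023796442575374), np.float64(81.76387315951109), np.float64(83.05078899045697)]
[0.09054508 0.10095351 0.09137361] [np.float64(-8.364819772252789), np.float64(-8.209772225875799), np.float64(81.53375556267447), np.float64(82.00355126470056)]
```

jog_arm(deltas=[{"x":1.5,"y":-1,"z":-45,"twist":-0.5,"fingers":1},{"x":1.5,"y":-1,"z":-90,"twist":-0.5,"fingers":1},{"x":1.5,"y":-1,"z":-130,"twist":-0.5,"fingers":1},{"x":1.5,"y":-1,"z":-155,"twist":-0.5,"fingers":1},{"x":1.5,"y":-1,"z":-167,"twist":-0.5,"fingers":1},{"x":1.5,"y":-1,"z":-167,"twist":-0.5,"fingers":1},{"x":1.5,"y":-1,"z":-167,"twist":-0.5,"fingers":0.5},{"x":1.5,"y":-1,"z":-167,"twist":-0.5,"fingers":0.1},{"x":1.5,"y":-1,"z":-167,"twist":-0.5,"fingers":0.1},{"x":1.5,"y":-1,"z":-167,"twist":-0.5,"fingers":0.1}], grip_force=60)

```text
time: 2.25
ee_pos: [0.5264, -0.3386, 0.0819]
tcp_rot: [24.6, 90.0, -73.4]
wrist_force: [0.2, -0.1, -0.3]
opening: 0.0284
```

Run:
```python
from look import *
c,o=snap('wrist','w2');print(o['time'],o['ee_pos'],o['wrist_force'],o['opening'])
```

```text
2.25 [ 0.52637575 -0.33861256  0.08189485] [ 0.2430207  -0.05515587 -0.28822093] 0.02837645091477158
```

View pics/w2.png

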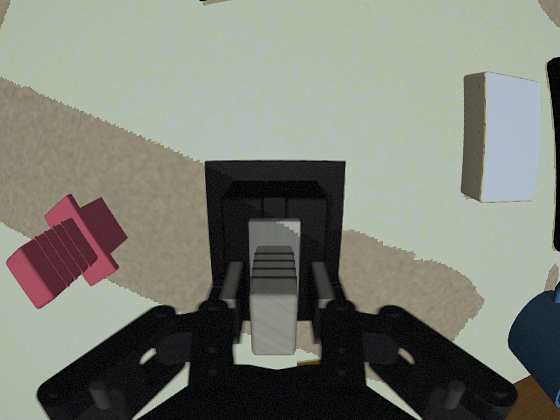

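The jaws are still closing and are centred on the handle, which is at (274,300) in the wrist view. The fingers sit beside it. I will finish the close with a fully shut command.

jog_arm(deltas=[{"x":0,"y":0,"z":0,"twist":0,"fingers":0},{"x":0,"y":0,"z":0,"twist":0,"fingers":0},{"x":0,"y":0,"z":0,"twist":0,"fingers":0},{"x":0,"y":0,"z":0,"twist":0,"fingers":0},{"x":0,"y":0,"z":0,"twist":0,"fingers":0}], grip_force=60)

```text
time: 2.8
ee_pos: [0.5263, -0.3385, 0.0817]
tcp_rot: [1.5, 90.0, -96.6]
wrist_force: [1.1, 0.2, 0.4]
opening: 0.0173
```

jog_arm(deltas=[{"x":0,"y":0,"z":15,"twist":0,"fingers":0},{"x":0,"y":0,"z":40,"twist":0,"fingers":0},{"x":0,"y":0,"z":80,"twist":0,"fingers":0},{"x":0,"y":40,"z":110,"twist":0.6,"fingers":0},{"x":5,"y":85,"z":140,"twist":1.2,"fingers":0},{"x":10,"y":130,"z":165,"twist":1.8,"fingers":0},{"x":15,"y":175,"z":190,"twist":2.4,"fingers":0},{"x":20,"y":220,"z":215,"twist":2.4,"fingers":0},{"x":25,"y":265,"z":240,"twist":2.4,"fingers":0},{"x":30,"y":305,"z":258,"twist":2.4,"fingers":0}], grip_force=60)

```text
time: 3.8
ee_pos: [0.5552, -0.0366, 0.34]
tcp_rot: [75.5, 89.9, -20.1]
wrist_force: [0.8, 0.7, -1.1]
opening: 0.0174
```

jog_arm(deltas=[{"x":14,"y":34,"z":10,"twist":0,"fingers":0},{"x":14,"y":34,"z":10,"twist":0,"fingers":0},{"x":14,"y":34,"z":10,"twist":0,"fingers":0},{"x":14,"y":34,"z":10,"twist":0,"fingers":0}])

```text
time: 4.2
ee_pos: [0.5689, -0.0033, 0.3501]
tcp_rot: [62.0, 89.9, -33.7]
wrist_force: [0.3, -1.0, -1.3]
opening: 0.0174
```

Run:
```python
from look import *
c,o=snap('wrist','w3');R,p=tool(o);print(o['time'],p,np.degrees(np.arctan2(R[1,1],R[0,1])),o['wrist_force'],o['opening'],np.abs(o['qd']).max())
i=cv2.imread('pics/w3.png');cv2.imwrite('pics/w3b.png',cv2.convertScaleAbs(i,alpha=1.4))
s,_=ld('scene0');print('san',onz(s,386,284,0))
```

```text
4.2 [ 0.56886268 -0.00325367  0.35005525] -5.694683350777435 [ 0.29494338 -0.97727844 -1.26169756] 0.017368703579610328 0.8289802878464397
san [0.75325063 0.21203195 0.        ]
```

View pics/w3b.png

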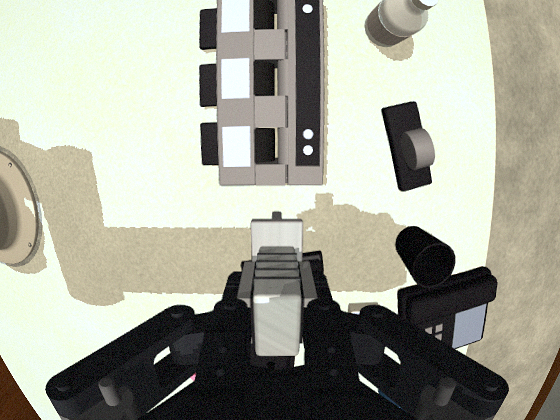

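The gauge is held upright and the feeder shows at the top centre. Throat 1 is at about (265,146), throat 2 at (265,80) and throat 3 is cut off at the top. I'll shift +y for a full view.

jog_arm(deltas=[{"x":5,"y":40,"z":0,"twist":0,"fingers":0},{"x":5,"y":40,"z":0,"twist":0,"fingers":0},{"x":5,"y":40,"z":0,"twist":0,"fingers":0}])

```text
time: 4.55
ee_pos: [0.5736, 0.0359, 0.3497]
tcp_rot: [36.3, 89.9, -59.4]
wrist_force: [0.1, -0.0, -1.1]
opening: 0.0177
```

Run:
```python
from look import *
c,o=snap('wrist','w4');R,p=tool(o);print(o['time'],p,np.degrees(np.arctan2(R[1,1],R[0,1])),o['wrist_force'],o['opening'],np.abs(o['qd']).max())
i=cv2.imread('pics/w4.png')[0:240,190:340];cv2.imwrite('pics/w4b.png',cv2.resize(cv2.convertScaleAbs(i,alpha=1.4),None,fx=2.5,fy=2.5,interpolation=cv2.INTER_CUBIC)[:600])
```

```text
4.55 [0.57359047 0.03592293 0.34970262] -5.736110063055068 [ 0.09731091 -0.0368973  -1.10074213] 0.017708247595163543 0.9317889643653019
```

View pics/w4b.png

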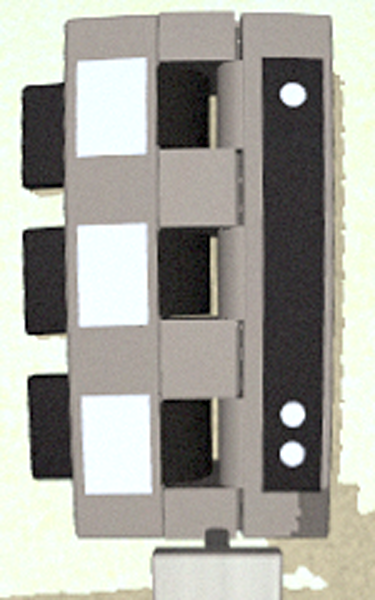

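Run:
```python
from look import *
c,o=ld('w4')
def q(x,y,z=.075): return wonz(c,o,190+x/2.5,y/2.5,z)
A=np.array([q(68,20),q(331,15),q(330,537),q(78,537)]);print(A.round(4));print(np.linalg.norm(np.diff(A,axis=0),axis=1))
ang=[np.degrees(np.arctan2(*(a-b)[[1,0]])) for a,b in((A[1],A[0]),(A[2],A[3]))]+[np.degrees(np.arctan2(*(a-b)[[1,0]]))-90 for a,b in((A[0],A[3]),(A[1],A[2]))];print(ang)
yaw=np.radians(np.mean(ang[2:]));ex=np.array([np.cos(yaw),np.sin(yaw),0]);ey=np.array([-ex[1],ex[0],0])
m=A.mean(0);O=m+.006*ex;O[2]=0;print('yaw',np.degrees(yaw),'O',O)
L=lambda P:np.round([(P-O)@ex*1000,(P-O)@ey*1000],1)
for n,a in dict(l15_1=(239,515),l15_12=(242,400),l15_12b=(243,322),l15_23=(243,222),l15_23b=(242,152),sh1t=(160,397),sh1b=(160,487),sh2t=(160,228),sh2b=(160,320),sh3t=(160,63),sh3b=(160,150),w1t=(240,397),w1b=(240,487),w2t=(243,228),w2b=(243,320),w3t=(240,63),w3b=(240,150)).items(): print(n,L(q(*a)))
for k in (-1,0,1): print('throat',k+2,(O+ey*.085*k).round(4))
```

```text
[[ 0.5238  0.2641  0.075 ]
 [ 0.6526  0.2528  0.075 ]
 [ 0.6284 -0.0143  0.075 ]
 [ 0.4983 -0.0012  0.075 ]]
[0.12932734 0.2681678  0.13071252]
[np.float64(-5.015977192103214), np.float64(-5.753327937268786), np.float64(-5.474905725220594), np.float64(-5.178396460029191)]
yaw -5.326651092624893 O [0.58174623 0.12479538 0.        ]
l15_1 [  12.1 -122.1]
l15_12 [ 13.7 -63.1]
l15_12b [ 14.2 -24.4]
l15_23 [14.5 24.9]
l15_23b [14.2 60.1]
sh1t [-26.8 -61.2]
sh1b [ -27.8 -107.1]
sh2t [-25.6  22.4]
sh2b [-26.2 -23. ]
sh3t [-25.1 107. ]
sh3b [-25.3  61.6]
w1t [ 12.7 -61.6]
w1b [  12.6 -107.4]
w2t [14.5 21.9]
w2b [ 14.3 -23.4]
w3t [ 13.7 106.4]
w3b [13.3 61.1]
throat 1 [0.5739 0.0402 0.    ]
throat 2 [0.5817 0.1248 0.    ]
throat 3 [0.5896 0.2094 0.    ]
```

jog_arm(deltas=[{"x":-1.5,"y":4,"z":-40,"twist":0.4,"fingers":0},{"x":-1.5,"y":4,"z":-80,"twist":0.4,"fingers":0},{"x":-1.5,"y":4,"z":-120,"twist":0.4,"fingers":0},{"x":-1.5,"y":4,"z":-150,"twist":0.4,"fingers":0},{"x":-1.5,"y":4,"z":-172,"twist":0.4,"fingers":0},{"x":-1.5,"y":4,"z":-182,"twist":0.4,"fingers":0},{"x":-1.5,"y":4,"z":-182,"twist":0.4,"fingers":0},{"x":-1.5,"y":4,"z":-182,"twist":0.4,"fingers":0}])

```text
time: 5.4
ee_pos: [0.5724, 0.039, 0.1691]
tcp_rot: [68.0, 89.9, -27.4]
wrist_force: [0.3, 1.1, -0.4]
opening: 0.0172
```

Run:
```python
from look import *
for n in ['wrist','scene','side']:
    c,o=snap(n,n+'5')
R,p=tool(o);print(o['time'],p,np.degrees(np.arctan2(R[1,1],R[0,1])),o['wrist_force'],o['opening'])
def crop(t,x0,y0,x1,y1,w):
    i=cv2.imread(f'pics/{t}.png')[y0:y1,x0:x1]; return cv2.resize(cv2.convertScaleAbs(i,alpha=1.4),(w,w),interpolation=cv2.INTER_CUBIC)
cv2.imwrite('pics/m5.png',np.hstack([crop('wrist5',170,80,390,300,400),crop('scene5',280,150,380,250,400)]))
```

```text
5.5 [0.57275186 0.03933096 0.16948084] -5.387547616103033 [ 0.70523511  0.01270055 -1.11760064] 0.017256817657975765
```

View pics/m5.png

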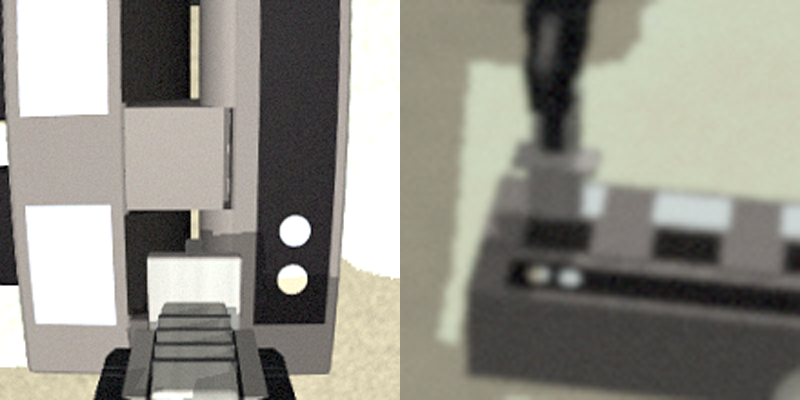

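Run:
```python
from look import *
i=cv2.imread('pics/wrist5.png')[80:230,220:320];cv2.imwrite('pics/w5z.png',cv2.resize(cv2.convertScaleAbs(i,alpha=2),None,fx=4,fy=4,interpolation=cv2.INTER_NEAREST))
c,o=ld('wrist5');R,p=tool(o)
yaw=np.radians(-5.33);ex=np.array([np.cos(yaw),np.sin(yaw),0]);ey=np.array([-ex[1],ex[0],0])
print(wproj(c,o,p+[0,0,-.0757]+ey*.018))  # blade tip +y edge centre
for z in (.045,.063,.075):
  for y in (.04+.024,.04+.07): 
    print(z,y,[np.round(wproj(c,o,np.array([*(p+ey*(y-p[1])+ex*d)[:2],z])),1) for d in (0,.003)])
```

```text
(np.float64(275.47530704087376), np.float64(211.8448685872563))
0.045 0.064 [array([275.5, 185.9]), array([279.3, 185.9])]
0.045 0.11000000000000001 [array([275.4, 126.9]), array([279.4, 126.9])]
0.063 0.064 [array([275.5, 190.9]), array([279.6, 190.9])]
0.063 0.11000000000000001 [array([275.4, 127.5]), array([279.6, 127.5])]
0.075 0.064 [array([275.5, 194.7]), array([279.8, 194.7])]
0.075 0.11000000000000001 [array([275.3, 128. ]), array([279.8, 128. ])]
```

View pics/w5z.png

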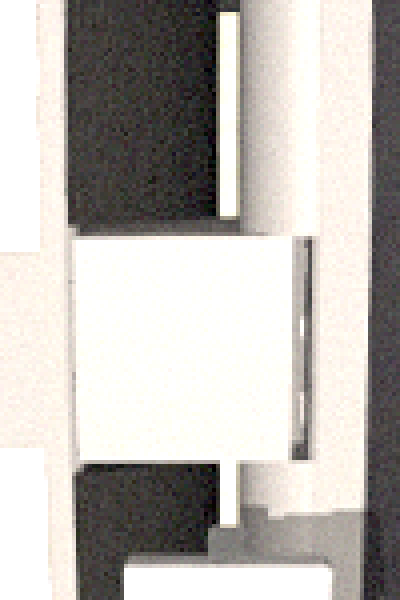

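The blade's left edge is at 272 px and the wall edge at 280 px, which puts the blade within about 0.5 mm of the wall-seated plane. I'll descend gently into throat 1.

jog_arm(deltas=[{"x":-0.5,"y":1,"z":-10,"twist":0,"fingers":0},{"x":-0.5,"y":1,"z":-20,"twist":0,"fingers":0},{"x":-0.5,"y":1,"z":-25,"twist":0,"fingers":0},{"x":-0.5,"y":1,"z":-29,"twist":0,"fingers":0},{"x":-0.5,"y":1,"z":-31,"twist":0,"fingers":0},{"x":-0.5,"y":1,"z":-31,"twist":0,"fingers":0},{"x":-0.5,"y":1,"z":-31,"twist":0,"fingers":0}])

```text
time: 6.25
ee_pos: [0.5719, 0.0405, 0.1383]
tcp_rot: [73.0, 89.9, -22.4]
wrist_force: [-2.2, 0.8, -0.7]
opening: 0.0174
```

```bash
cat > st.py <<'E'
from look import *
o=bot.get_obs();R,p=tool(o);print(round(o['time'],2),(p*1000).round(2),'depth',round(75-(p[2]*1000-75.7),1),np.degrees(np.arctan2(R[1,1],R[0,1])).round(2),o['wrist_force'].round(2),o['torque'].round(2))
E
python3 st.py
```

```text
6.25 [571.94  40.47 138.32] depth 12.4 -5.38 [-2.17  0.82 -0.73] [ 0.02  0.56 -0.07]
```

jog_arm(deltas=[{"x":-0.5,"y":0,"z":0,"twist":0,"fingers":0},{"x":-0.5,"y":0,"z":0,"twist":0,"fingers":0}])

```text
time: 6.45
ee_pos: [0.5717, 0.0404, 0.1387]
tcp_rot: [77.9, 89.8, -17.5]
wrist_force: [-0.0, 0.3, -0.9]
opening: 0.0175
```

jog_arm(deltas=[{"x":-0.5,"y":0,"z":0,"twist":0,"fingers":0},{"x":-0.5,"y":0,"z":0,"twist":0,"fingers":0}])

```text
time: 6.65
ee_pos: [0.5713, 0.0405, 0.1389]
tcp_rot: [81.2, 89.8, -14.2]
wrist_force: [0.0, -0.3, -1.7]
opening: 0.017
```

```bash
python3 st.py
```

```text
6.65 [571.35  40.46 138.93] depth 11.8 -5.38 [ 0.01 -0.32 -1.66] [-0.02 -0.    0.03]
```

jog_arm(deltas=[{"x":0,"y":0,"z":-2,"twist":0,"fingers":0},{"x":0,"y":0,"z":-4,"twist":0,"fingers":0},{"x":0,"y":0,"z":-4,"twist":0,"fingers":0}])

```text
time: 6.95
ee_pos: [0.5712, 0.0404, 0.1344]
tcp_rot: [77.9, 89.8, -17.5]
wrist_force: [0.1, 0.4, -1.5]
opening: 0.0175
```

jog_arm(deltas=[{"x":0,"y":0,"z":-1.5,"twist":0,"fingers":0},{"x":0,"y":0,"z":-1.5,"twist":0,"fingers":0}])

```text
time: 7.15
ee_pos: [0.5711, 0.0404, 0.1326]
tcp_rot: [75.0, 89.8, -20.4]
wrist_force: [-0.1, 0.6, -2.3]
opening: 0.0176
```

jog_arm(deltas=[{"x":0,"y":0,"z":-1.5,"twist":0,"fingers":0},{"x":0,"y":0,"z":-1.5,"twist":0,"fingers":0}])

```text
time: 7.35
ee_pos: [0.5711, 0.0404, 0.1309]
tcp_rot: [73.5, 89.8, -21.8]
wrist_force: [0.6, -0.1, -1.5]
opening: 0.0172
```

```bash
python3 st.py
```

```text
7.35 [571.06  40.41 130.92] depth 19.8 -5.38 [ 0.56 -0.07 -1.51] [-0.02 -0.06  0.03]
```

jog_arm(deltas=[{"x":0,"y":0,"z":-1.5,"twist":0,"fingers":0},{"x":0,"y":0,"z":-2.5,"twist":0,"fingers":0}])

```text
time: 7.55
ee_pos: [0.5711, 0.0404, 0.1283]
tcp_rot: [74.5, 89.8, -20.9]
wrist_force: [1.4, -0.1, -1.1]
opening: 0.0174
```

jog_arm(deltas=[{"x":0,"y":0,"z":-1.5,"twist":0,"fingers":0},{"x":0,"y":0,"z":-2.5,"twist":0,"fingers":0}])

```text
time: 7.75
ee_pos: [0.5711, 0.0404, 0.1256]
tcp_rot: [73.4, 89.8, -22.0]
wrist_force: [-0.0, -1.3, -1.9]
opening: 0.0176
```

jog_arm(deltas=[{"x":0,"y":0,"z":-1.5,"twist":0,"fingers":0},{"x":0,"y":0,"z":-2.5,"twist":0,"fingers":0}])

```text
time: 7.95
ee_pos: [0.5711, 0.0404, 0.123]
tcp_rot: [72.0, 89.8, -23.4]
wrist_force: [0.3, -0.7, -1.5]
opening: 0.017
```

jog_arm(deltas=[{"x":0,"y":0,"z":-1.5,"twist":0,"fingers":0},{"x":0,"y":0,"z":-3,"twist":0,"fingers":0},{"x":0,"y":0,"z":-4,"twist":0,"fingers":0}])

```text
time: 8.25
ee_pos: [0.571, 0.0404, 0.1187]
tcp_rot: [70.5, 89.8, -24.9]
wrist_force: [0.1, 0.0, -1.3]
opening: 0.0171
```

```bash
python3 st.py
```

```text
8.25 [571.03  40.41 118.73] depth 32.0 -5.38 [ 0.06  0.04 -1.31] [-0.   -0.09 -0.02]
```

Throat 1 shows no drag and no side push at 32 mm depth, so it is the slack one. I'll withdraw and try throat 2.

jog_arm(deltas=[{"x":0,"y":0,"z":15,"twist":0,"fingers":0},{"x":0,"y":0,"z":35,"twist":0,"fingers":0},{"x":0,"y":0,"z":52,"twist":0,"fingers":0},{"x":2,"y":25,"z":55,"twist":0,"fingers":0},{"x":5,"y":55,"z":55,"twist":0,"fingers":0},{"x":8,"y":78,"z":55,"twist":0,"fingers":0},{"x":8,"y":84.5,"z":53,"twist":0,"fingers":0},{"x":8,"y":84.5,"z":50,"twist":0,"fingers":0},{"x":8,"y":84.5,"z":50,"twist":0,"fingers":0},{"x":8,"y":84.5,"z":50,"twist":0,"fingers":0}])

```text
time: 9.25
ee_pos: [0.5789, 0.124, 0.1689]
tcp_rot: [65.2, 89.8, -30.2]
wrist_force: [0.7, 0.3, -0.5]
opening: 0.017
```

```bash
python3 st.py
python3 - <<'E'
from look import *
c,o=snap('wrist','w6')
i=cv2.imread('pics/w6.png')[60:240,200:360];cv2.imwrite('pics/w6z.png',cv2.resize(cv2.convertScaleAbs(i,alpha=1.6),None,fx=3.3,fy=3.3,interpolation=cv2.INTER_NEAREST))
E
```

```text
9.25 [578.91 123.99 168.89] depth -18.2 -5.43 [ 0.73  0.25 -0.45] [0.01 0.02 0.02]
```

View pics/w6z.png

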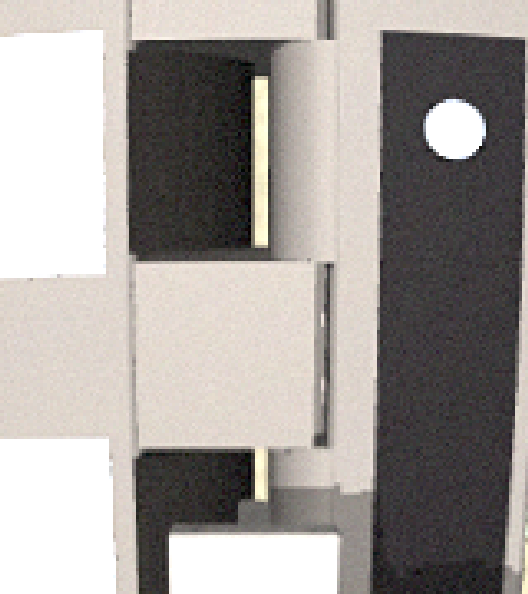

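jog_arm(deltas=[{"x":0,"y":1,"z":-10,"twist":0,"fingers":0},{"x":0,"y":1,"z":-20,"twist":0,"fingers":0},{"x":0,"y":1,"z":-26,"twist":0,"fingers":0},{"x":0,"y":1,"z":-30,"twist":0,"fingers":0},{"x":0,"y":1,"z":-31,"twist":0,"fingers":0},{"x":0,"y":1,"z":-31,"twist":0,"fingers":0}])

```text
time: 9.9
ee_pos: [0.5789, 0.125, 0.1379]
tcp_rot: [67.3, 89.8, -28.1]
wrist_force: [-1.2, 0.4, -0.3]
opening: 0.0174
```

jog_arm(deltas=[{"x":0,"y":0,"z":-1.5,"twist":0,"fingers":0},{"x":0,"y":0,"z":-1.5,"twist":0,"fingers":0}])

```text
time: 10.1
ee_pos: [0.579, 0.1251, 0.1365]
tcp_rot: [70.5, 89.8, -24.9]
wrist_force: [0.3, -0.3, -1.2]
opening: 0.0172
```

jog_arm(deltas=[{"x":0,"y":0,"z":-1,"twist":0,"fingers":0},{"x":0,"y":0,"z":-1.5,"twist":0,"fingers":0}])

```text
time: 10.3
ee_pos: [0.5791, 0.1251, 0.135]
tcp_rot: [72.1, 89.8, -23.3]
wrist_force: [0.1, -0.6, -2.3]
opening: 0.0172
```

```bash
python3 st.py
```

```text
10.3 [579.07 125.09 135.  ] depth 15.7 -5.43 [ 0.07 -0.56 -2.34] [0.02 0.05 0.02]
```

jog_arm(deltas=[{"x":0,"y":0,"z":-0.5,"twist":0,"fingers":0},{"x":0,"y":0,"z":-1,"twist":0,"fingers":0}])

```text
time: 10.5
ee_pos: [0.5791, 0.1251, 0.134]
tcp_rot: [73.2, 89.8, -22.3]
wrist_force: [0.2, 0.4, -1.4]
opening: 0.0172
```

jog_arm(deltas=[{"x":0,"y":0,"z":-0.5,"twist":0,"fingers":0},{"x":0,"y":0,"z":-1,"twist":0,"fingers":0}])

```text
time: 10.7
ee_pos: [0.5791, 0.1251, 0.133]
tcp_rot: [72.5, 89.8, -22.9]
wrist_force: [-0.2, -0.0, -1.0]
opening: 0.0176
```

jog_arm(deltas=[{"x":0,"y":0,"z":-0.5,"twist":0,"fingers":0},{"x":0,"y":0,"z":-1,"twist":0,"fingers":0}])

```text
time: 10.9
ee_pos: [0.5791, 0.1251, 0.1319]
tcp_rot: [72.4, 89.8, -23.0]
wrist_force: [0.2, 0.1, -0.4]
opening: 0.0172
```

```bash
python3 st.py
```

```text
10.9 [579.06 125.1  131.9 ] depth 18.8 -5.43 [ 0.16  0.06 -0.38] [-0.02  0.01 -0.03]
```

jog_arm(deltas=[{"x":0,"y":0,"z":-0.5,"twist":0,"fingers":0},{"x":0,"y":0,"z":-1,"twist":0,"fingers":0}])

```text
time: 11.1
ee_pos: [0.5792, 0.1251, 0.1309]
tcp_rot: [73.9, 89.8, -21.6]
wrist_force: [0.9, -0.5, -0.6]
opening: 0.0176
```

jog_arm(deltas=[{"x":0,"y":0,"z":-0.5,"twist":0,"fingers":0},{"x":0,"y":0,"z":-1,"twist":0,"fingers":0}])

```text
time: 11.3
ee_pos: [0.5794, 0.1251, 0.1301]
tcp_rot: [78.2, 89.8, -17.3]
wrist_force: [0.7, -0.1, 0.8]
opening: 0.0174
```

```bash
python3 st.py
```

```text
11.3 [579.41 125.07 130.11] depth 20.6 -5.44 [ 0.66 -0.11  0.78] [-0.02 -0.27  0.01]
```

jog_arm(deltas=[{"x":0,"y":0,"z":-0.5,"twist":0,"fingers":0},{"x":0,"y":0,"z":-1,"twist":0,"fingers":0}])

```text
time: 11.5
ee_pos: [0.5795, 0.1251, 0.1296]
tcp_rot: [82.6, 89.7, -12.9]
wrist_force: [-1.8, -0.6, 4.8]
opening: 0.0174
```

jog_arm(deltas=[{"x":0,"y":0,"z":-0.5,"twist":0,"fingers":0},{"x":0,"y":0,"z":-1,"twist":0,"fingers":0}])

```text
time: 11.7
ee_pos: [0.5795, 0.1252, 0.1294]
tcp_rot: [86.6, 89.7, -8.8]
wrist_force: [-3.0, -0.9, 8.2]
opening: 0.0174
```

```bash
python3 st.py
```

```text
11.7 [579.54 125.17 129.36] depth 21.3 -5.43 [-2.98 -0.87  8.16] [-0.1   0.61 -0.02]
```

The force is climbing steeply with hardly any travel: about 9 N over baseline for the last 0.2 mm. That looks seized, so I won't force it. I'll back out and feel throat 3.

jog_arm(deltas=[{"x":0,"y":0,"z":5,"twist":0,"fingers":0},{"x":0,"y":0,"z":20,"twist":0,"fingers":0},{"x":0,"y":0,"z":38,"twist":0,"fingers":0},{"x":0,"y":0,"z":44,"twist":0,"fingers":0},{"x":2,"y":25,"z":44,"twist":0,"fingers":0},{"x":5,"y":55,"z":44,"twist":0,"fingers":0},{"x":7.5,"y":78,"z":42,"twist":0,"fingers":0},{"x":7.5,"y":84.5,"z":40,"twist":0,"fingers":0},{"x":7.5,"y":84.5,"z":40,"twist":0,"fingers":0},{"x":7.5,"y":84.5,"z":40,"twist":0,"fingers":0}])

```text
time: 12.7
ee_pos: [0.5869, 0.209, 0.1693]
tcp_rot: [80.8, 89.7, -14.6]
wrist_force: [0.3, -0.0, -2.1]
opening: 0.0173
```

```bash
python3 st.py
python3 - <<'E'
from look import *
c,o=snap('wrist','w7');R,_=tool(o);print(R.round(4))
i=cv2.imread('pics/w7.png')[130:370,180:380];cv2.imwrite('pics/w7z.png',cv2.resize(cv2.convertScaleAbs(i,alpha=1.6),None,fx=2.5,fy=2.5,interpolation=cv2.INTER_NEAREST))
E
```

```text
12.7 [586.93 209.05 169.29] depth -18.6 -5.44 [ 0.29 -0.03 -2.13] [ 0.03 -0.   -0.01]
[[ 4.700e-03  9.955e-01 -9.480e-02]
 [-1.200e-03 -9.480e-02 -9.955e-01]
 [-1.000e+00  4.800e-03  8.000e-04]]
```

View pics/w7z.png

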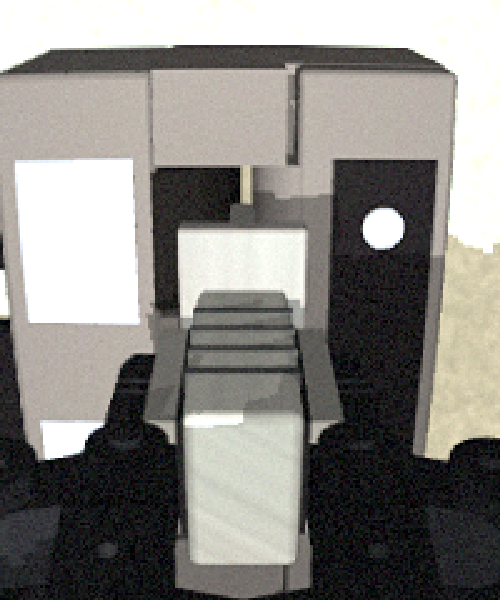

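The gauge is still straight in the jaws and the blade lines up with throat 3's gap, whose wall edge is at about 281 px.

jog_arm(deltas=[{"x":0,"y":0.5,"z":-10,"twist":0,"fingers":0},{"x":0,"y":0.5,"z":-20,"twist":0,"fingers":0},{"x":0,"y":0.5,"z":-26,"twist":0,"fingers":0},{"x":0,"y":0.5,"z":-30,"twist":0,"fingers":0},{"x":0,"y":0.5,"z":-32,"twist":0,"fingers":0},{"x":0,"y":0.5,"z":-32,"twist":0,"fingers":0}])

```text
time: 13.35
ee_pos: [0.5869, 0.2093, 0.1372]
tcp_rot: [81.3, 89.7, -14.2]
wrist_force: [-0.6, 0.7, -0.9]
opening: 0.0175
```

jog_arm(deltas=[{"x":0,"y":0,"z":-1.5,"twist":0,"fingers":0},{"x":0,"y":0,"z":-2.5,"twist":0,"fingers":0}])

```text
time: 13.55
ee_pos: [0.5871, 0.2094, 0.1349]
tcp_rot: [84.3, 89.7, -11.2]
wrist_force: [0.7, -0.6, -1.2]
opening: 0.0173
```

jog_arm(deltas=[{"x":0,"y":0,"z":-1,"twist":0,"fingers":0},{"x":0,"y":0,"z":-1.5,"twist":0,"fingers":0}])

```text
time: 13.75
ee_pos: [0.5871, 0.2094, 0.1334]
tcp_rot: [84.8, 89.7, -10.7]
wrist_force: [-0.1, -0.4, -2.0]
opening: 0.0177
```

```bash
python3 st.py
```

```text
13.75 [587.11 209.39 133.43] depth 17.3 -5.46 [-0.07 -0.35 -2.04] [ 0.02 -0.01 -0.  ]
```

jog_arm(deltas=[{"x":0,"y":0,"z":-1,"twist":0,"fingers":0},{"x":0,"y":0,"z":-1.5,"twist":0,"fingers":0}])

```text
time: 13.95
ee_pos: [0.5871, 0.2094, 0.1318]
tcp_rot: [84.4, 89.7, -11.0]
wrist_force: [0.0, 0.3, -0.2]
opening: 0.0175
```

jog_arm(deltas=[{"x":0,"y":0,"z":-0.5,"twist":0,"fingers":0},{"x":0,"y":0,"z":-1,"twist":0,"fingers":0}])

```text
time: 14.15
ee_pos: [0.5871, 0.2094, 0.1308]
tcp_rot: [84.2, 89.7, -11.2]
wrist_force: [0.8, -0.1, -1.1]
opening: 0.0174
```

jog_arm(deltas=[{"x":0,"y":0,"z":-0.5,"twist":0,"fingers":0},{"x":0,"y":0,"z":-1,"twist":0,"fingers":0}])

```text
time: 14.35
ee_pos: [0.5873, 0.2094, 0.1299]
tcp_rot: [86.5, 89.7, -9.0]
wrist_force: [0.8, -0.1, 0.5]
opening: 0.0178
```

jog_arm(deltas=[{"x":0,"y":0,"z":-0.5,"twist":0,"fingers":0},{"x":0,"y":0,"z":-1,"twist":0,"fingers":0}])

```text
time: 14.55
ee_pos: [0.5874, 0.2095, 0.1296]
tcp_rot: [90.0, 89.6, -5.5]
wrist_force: [-1.7, 0.2, 5.6]
opening: 0.0174
```

```bash
python3 st.py
```

```text
14.55 [587.4  209.47 129.57] depth 21.1 -5.46 [-1.73  0.16  5.59] [-0.08  0.37  0.03]
```

Contact here feels like throat 2 so far. The proper shoe takes up to 10 N to enter and the seized one over 20 N, so I'll continue in tiny steps and stop at about 13 N.

jog_arm(deltas=[{"x":0,"y":0,"z":-0.5,"twist":0,"fingers":0},{"x":0,"y":0,"z":-0.5,"twist":0,"fingers":0}])

```text
time: 14.75
ee_pos: [0.5874, 0.2095, 0.1295]
tcp_rot: [91.4, 89.6, -4.1]
wrist_force: [-1.7, -0.2, 6.0]
opening: 0.0174
```

```bash
python3 st.py
```

```text
14.75 [587.38 209.5  129.52] depth 21.2 -5.46 [-1.73 -0.22  6.02] [-0.17  0.45  0.03]
```

jog_arm(deltas=[{"x":0,"y":0,"z":-0.5,"twist":0,"fingers":0},{"x":0,"y":0,"z":-0.5,"twist":0,"fingers":0}])

```text
time: 14.95
ee_pos: [0.5874, 0.2095, 0.1295]
tcp_rot: [92.5, 89.6, -3.0]
wrist_force: [-2.2, -0.7, 6.3]
opening: 0.0175
```

```bash
python3 st.py
```

```text
14.95 [587.37 209.47 129.5 ] depth 21.2 -5.46 [-2.16 -0.66  6.32] [-0.18  0.49  0.01]
```

jog_arm(deltas=[{"x":-0.3,"y":0,"z":-0.6,"twist":0,"fingers":0},{"x":-0.3,"y":0,"z":-0.9,"twist":0,"fingers":0},{"x":-0.3,"y":0,"z":-1.2,"twist":0,"fingers":0}])

```text
time: 15.25
ee_pos: [0.5873, 0.2096, 0.1287]
tcp_rot: [95.0, 89.5, -0.4]
wrist_force: [-0.3, -0.2, 4.4]
opening: 0.0173
```

```bash
python3 st.py
```

```text
15.25 [587.28 209.57 128.73] depth 22.0 -5.46 [-0.34 -0.24  4.43] [-0.07  0.14  0.05]
```

It slid in 0.8 mm and the force dropped, which suggests the proper shoe. I'll continue.

jog_arm(deltas=[{"x":-0.2,"y":0,"z":-0.6,"twist":0,"fingers":0},{"x":-0.2,"y":0,"z":-1.0,"twist":0,"fingers":0},{"x":-0.2,"y":0,"z":-1.3,"twist":0,"fingers":0}])

```text
time: 15.55
ee_pos: [0.5873, 0.2096, 0.1279]
tcp_rot: [97.1, 89.5, 1.6]
wrist_force: [-1.1, -0.2, 5.1]
opening: 0.0177
```

```bash
python3 st.py
```

```text
15.55 [587.27 209.64 127.87] depth 22.8 -5.46 [-1.08 -0.22  5.08] [-0.03  0.24  0.04]
```

jog_arm(deltas=[{"x":-0.2,"y":0,"z":-0.7,"twist":0,"fingers":0},{"x":-0.2,"y":0,"z":-1.3,"twist":0,"fingers":0},{"x":-0.2,"y":0,"z":-1.8,"twist":0,"fingers":0},{"x":-0.2,"y":0,"z":-2.2,"twist":0,"fingers":0}])

```text
time: 15.95
ee_pos: [0.5872, 0.2098, 0.126]
tcp_rot: [98.9, 89.5, 3.4]
wrist_force: [-0.6, 0.5, 4.5]
opening: 0.0172
```

```bash
python3 st.py
```

```text
15.95 [587.24 209.76 126.  ] depth 24.7 -5.46 [-0.59  0.46  4.55] [-0.02  0.16 -0.08]
```

jog_arm(deltas=[{"x":-0.1,"y":-0.2,"z":-1,"twist":0,"fingers":0},{"x":-0.1,"y":-0.2,"z":-2,"twist":0,"fingers":0},{"x":-0.1,"y":-0.2,"z":-3,"twist":0,"fingers":0},{"x":-0.1,"y":-0.2,"z":-4,"twist":0,"fingers":0}])

```text
time: 16.35
ee_pos: [0.5872, 0.2097, 0.1221]
tcp_rot: [100.4, 89.4, 5.0]
wrist_force: [0.1, -0.1, 4.3]
opening: 0.0171
```

```bash
python3 st.py
```

```text
16.35 [587.2  209.69 122.13] depth 28.6 -5.45 [ 0.1  -0.1   4.27] [ 0.06  0.15 -0.03]
```

jog_arm(deltas=[{"x":-0.1,"y":-0.2,"z":-1,"twist":0,"fingers":0},{"x":-0.1,"y":-0.2,"z":-2,"twist":0,"fingers":0},{"x":-0.1,"y":-0.2,"z":-3,"twist":0,"fingers":0},{"x":-0.1,"y":-0.2,"z":-4,"twist":0,"fingers":0}])

```text
time: 16.75
ee_pos: [0.5872, 0.2095, 0.118]
tcp_rot: [100.1, 89.4, 4.6]
wrist_force: [-0.1, 1.0, 3.5]
opening: 0.0171
```

```bash
python3 st.py
```

```text
16.75 [587.2  209.45 118.  ] depth 32.7 -5.46 [-0.11  0.99  3.51] [ 0.01 -0.08  0.04]
```

Throat 3 drags a steady 5 N or so at 33 mm depth, which matches the shoe in order. I'll push home.

jog_arm(deltas=[{"x":0,"y":0,"z":-1.5,"twist":0,"fingers":0},{"x":0,"y":0,"z":-3,"twist":0,"fingers":0},{"x":0,"y":0,"z":-4.5,"twist":0,"fingers":0},{"x":0,"y":0,"z":-6,"twist":0,"fingers":0},{"x":0,"y":0,"z":-7.5,"twist":0,"fingers":0},{"x":0,"y":0,"z":-9,"twist":0,"fingers":0}])

```text
time: 17.35
ee_pos: [0.5872, 0.2094, 0.1088]
tcp_rot: [99.6, 89.4, 4.2]
wrist_force: [1.1, 0.1, 4.3]
opening: 0.0173
```

jog_arm(deltas=[{"x":0,"y":0,"z":-0.7,"twist":0,"fingers":0},{"x":0,"y":0,"z":-1.4,"twist":0,"fingers":0}])

```text
time: 17.55
ee_pos: [0.5873, 0.2094, 0.1074]
tcp_rot: [99.5, 89.4, 4.0]
wrist_force: [-0.2, -0.1, 3.0]
opening: 0.0172
```

```bash
python3 st.py
```

```text
17.55 [587.28 209.41 107.37] depth 43.3 -5.46 [-0.16 -0.07  3.02] [-0.03 -0.21  0.04]
```

jog_arm(deltas=[{"x":0,"y":0,"z":-0.7,"twist":0,"fingers":0},{"x":0,"y":0,"z":-1.2,"twist":0,"fingers":0}])

```text
time: 17.75
ee_pos: [0.5873, 0.2094, 0.1066]
tcp_rot: [100.1, 89.4, 4.7]
wrist_force: [-1.4, 0.3, 9.0]
opening: 0.0174
```

```bash
python3 st.py
```

```text
17.75 [587.28 209.45 106.58] depth 44.1 -5.46 [-1.44  0.25  8.97] [-0.17  0.26 -0.02]
```

jog_arm(deltas=[{"x":0,"y":0,"z":-1,"twist":0,"fingers":0},{"x":0,"y":0,"z":-1.5,"twist":0,"fingers":0},{"x":0,"y":0,"z":-1.5,"twist":0,"fingers":0}])

```text
time: 18.05
ee_pos: [0.5873, 0.2095, 0.1066]
tcp_rot: [101.6, 89.3, 6.1]
wrist_force: [-3.5, -1.0, 11.2]
opening: 0.0171
```

```bash
python3 st.py
```

```text
18.05 [587.29 209.47 106.57] depth 44.1 -5.45 [-3.48 -0.96 11.22] [-0.44  0.73  0.03]
```

The collar is seated: travel stopped at 44 mm and the force is rising. I'll release and retreat upward.

jog_arm(deltas=[{"x":0,"y":0,"z":0,"twist":0,"fingers":0},{"x":0,"y":0,"z":0,"twist":0,"fingers":0.3},{"x":0,"y":0,"z":0,"twist":0,"fingers":0.5},{"x":0,"y":0,"z":0,"twist":0,"fingers":0.8},{"x":0,"y":0,"z":0,"twist":0,"fingers":0.8},{"x":0,"y":0,"z":0,"twist":0,"fingers":0.8},{"x":0,"y":0,"z":0,"twist":0,"fingers":0.8}])

```text
time: 18.75
ee_pos: [0.5873, 0.2094, 0.1065]
tcp_rot: [101.4, 89.4, 6.0]
wrist_force: [0.3, 0.1, 0.6]
opening: 0.0683
```

jog_arm(deltas=[{"x":0,"y":0,"z":15,"twist":0,"fingers":0.8},{"x":0,"y":0,"z":50,"twist":0,"fingers":0.8},{"x":0,"y":0,"z":95,"twist":0,"fingers":0.8},{"x":0,"y":0,"z":140,"twist":0,"fingers":0.8},{"x":0,"y":0,"z":150,"twist":0,"fingers":0.8},{"x":0,"y":0,"z":150,"twist":0,"fingers":0.8}])

```text
time: 19.35
ee_pos: [0.588, 0.2097, 0.2598]
tcp_rot: [105.6, 89.1, 10.1]
wrist_force: [-0.1, 0.3, -1.2]
opening: 0.0683
```

```bash
python3 st.py
python3 - <<'E'
from look import *
for n in ['wrist','scene','side']: snap(n,n+'9')
def crop(t,x0,y0,x1,y1,w,h):
    i=cv2.imread(f'pics/{t}.png')[y0:y1,x0:x1]; return cv2.resize(cv2.convertScaleAbs(i,alpha=1.5),(w,h),interpolation=cv2.INTER_CUBIC)
cv2.imwrite('pics/m9.png',np.vstack([np.hstack([crop('scene9',280,150,430,300,400,300),crop('side9',180,180,330,330,400,300)]),crop('wrist9',80,60,480,210,800,300)]))
cv2.imwrite('pics/s9.png',cv2.imread('pics/scene9.png'))
E
```

```text
19.35 [587.99 209.72 259.77] depth -109.1 -5.45 [-0.05  0.28 -1.24] [-0.03 -0.03 -0.01]
```

View pics/m9.png

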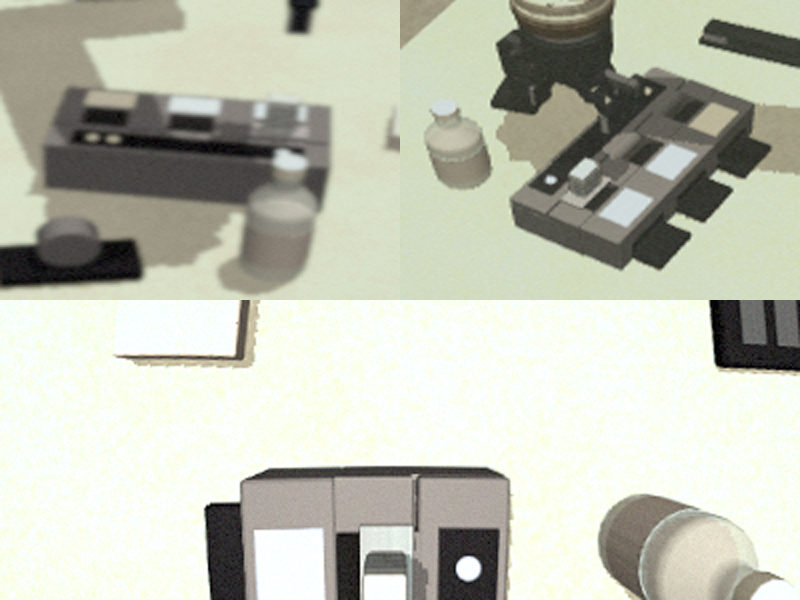

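View pics/scene9.png

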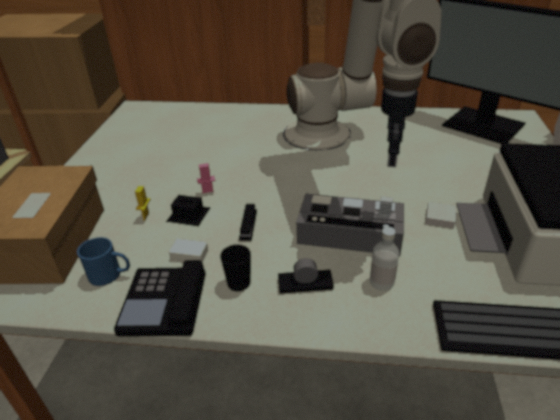

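View pics/wrist9.png

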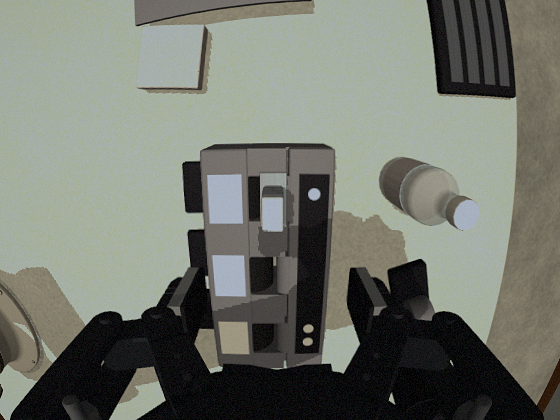

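The gauge stands upright in throat 3. It is at (272,205) in the wrist view, the stand is empty at (187,208) in the scene view, and nothing else has moved. A quick height check before handing in.

Run:
```python
from look import *
a=cv2.imread('pics/wrist9.png')[165:240,240:300];b=cv2.imread('pics/side9.png')[230:270,230:270]
cv2.imwrite('pics/z9.png',np.hstack([cv2.resize(cv2.convertScaleAbs(a,alpha=1.2),(384,480),interpolation=cv2.INTER_NEAREST),cv2.resize(cv2.convertScaleAbs(b,alpha=1.4),(400,480),interpolation=cv2.INTER_CUBIC)]))
```

```text
(no output)
```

View pics/z9.png

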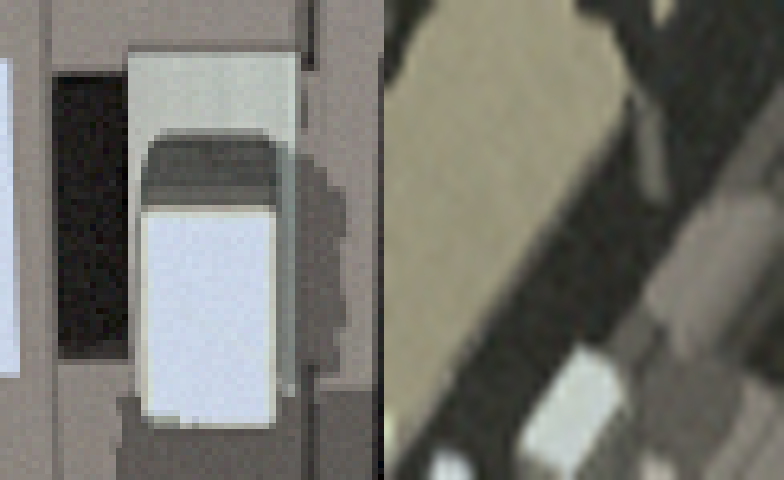

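Run:
```python
from look import *
c,o=ld('wrist9')
def q(x,y,z): return wonz(c,o,240+x/6.4,165+y/6.4,z)
for z,pts in ((.131,[(142,207),(277,207),(275,426),(142,426)]),(.081,[(128,52),(297,52)])):
    P=np.array([q(*a,z) for a in pts]);print(z,P.round(4).tolist(),P.mean(0).round(4),np.linalg.norm(np.diff(P,axis=0),axis=1).round(4))
d,_=ld('side9'); side=(230+(575-384)/10,230+412/12)
u=q(209,317,.131);w,_d=wray(c,o,240+209/6.4,165+317/6.4)
p2,d2=ray(d,*side);A=np.stack([_d,-d2],1);t=np.linalg.lstsq(A,p2-w,rcond=None)[0];print('top by two views',w+_d*t[0],p2+d2*t[1])
```

```text
0.131 [[0.5804, 0.2258, 0.131], [0.5973, 0.2241, 0.131], [0.5945, 0.195, 0.131], [0.5773, 0.1968, 0.131]] [0.5874 0.2104 0.131 ] [0.017  0.0292 0.0173]
0.081 [[0.5782, 0.2377, 0.081], [0.6031, 0.2352, 0.081]] [0.5907 0.2364 0.081 ] [0.025]
top by two views [0.58725531 0.20905663 0.12583599] [0.58686012 0.20845247 0.12602482]
```

```bash
python3 -c "
from workcell import bot,ticket
print(ticket.job_done(), bot.get_obs()['time'])"
```

```text
the job is handed in; nothing more can be done
the job is handed in; nothing more can be done
```

The feeler gauge is upright in throat 3, the +y end, pushed home with its collar on the feeder's top. I handed the job in about 19.5 s into the 64 s allowed.

- **Throat 1:** the blade slid down to 32 mm with no drag or side push above the sensor noise, so this is the slack shoe.
- **Throat 2:** the force climbed to about 9 N at 21 mm depth with almost no travel, so I backed out without forcing it. I never pushed far enough to reach the 20 N of a seized shoe. I judged it seized from that feel and because the other two were accounted for.
- **Throat 3:** it took about 7 N to enter, then slid with a steady 4 to 6 N. The blade stopped at 44 mm depth with the force rising to about 11 N, which is the collar on the top.

**Last checks:**
- The wrist picture shows the gauge upright to within about 1° in throat 3. The stand is empty, and the other things in view look unmoved.
- Two views put the handle's top at 126 mm, not the expected 131 mm. The fixed cameras read the feeder's own top 2 to 5 mm low as well, so I relied on the felt stop at 44 mm.
- Two readings disagreed with what was given or expected. First contact with the shoes came at about 20 mm, not the stated 14 to 18 mm. The wrist force still read about −1.2 N vertically after release, so the drag figures are good to about 1 N.

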